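# Steady the panel stand and hold the coating gauge on the yellow spot

### The job

First swing the stand's stabiliser leg out until it clicks home in its end detent, then lift the orange coating gauge out of its dock and press its sprung probe lightly on the yellow spot of the sloping blue panel, square to the panel, with the probe pushed about halfway in and never bottomed. Finish while still holding the gauge there in the gripper: do not put it down or let go. Leave the tin, the putty knife, the brush and the roller where they are.

Things in the scene. Friction and masses are not known exactly. Their poses are not given: they have to be found in the camera images.
- stand: Fixed steel stand with a rigid dark blue test panel, 190 x 180 mm, sloping 0.314 rad (18 deg). Origin on the table under the panel's centre; x = level direction up the slope (low edge to -x, towards the robot), y = the side where the leg is, z up. Upper face: centre 70 mm above the table, low edge 41 mm, high edge 99 mm.
- leg (a joint): Leg angle about its upright hinge, rad: 0 = folded along the stand's +x, grows counter-clockwise from above, stop at 1.5 (leg out along the stand's +y). From about 0.95 to 1.32 a sprung catch pushes back (up to 2.5 N at the knob); let go beyond 1.36 the leg snaps to the stop and stays. Elsewhere lightly stiff (0.3 N at the knob), it stays where left.
- leg_hinge (a point): Point on the leg's upright hinge axis, 50 mm above the table, 120 mm to +y and 30 mm to -x of the stand's origin.
- leg_knob (a point): Centre of the top of the upright round orange knob on the leg's free end, 130 mm from the hinge axis and 80 mm above the table. The knob is 20 mm in diameter and stands 55 mm tall above the leg's aluminium bar (bar top at 25 mm). It turns with the leg; it can be pinched from above.
- dock: Fixed black dock block 75 x 75 x 55 mm with an upright 24 mm through hole at its centre in which the gauge's nose hangs. Origin on the table under its centre.
- gauge: Orange coating gauge, about 0.17 kg, upright in the dock. Origin: centre of its body's underside (shoulder), which rests on the dock's top; z up the body, away from the probe. Body 36 (x) x 28 (y) x 95 mm tall: grip across y. Below the shoulder a nose 18 mm wide, 25 mm long, then the probe, 18 mm more. It must rise 45 mm to clear the dock.
- probe (a joint): How far the probe is pushed into the gauge, m: 0 = fully out, 0.016 = bottomed. Spring of 350 N/m with 0.7 N preload (3.5 N at halfway, 8 mm).
- probe_tip (a point): Lowest point of the round probe tip (8 mm in diameter), on the gauge's z axis, 43 mm below the gauge's origin when the probe is fully out.
- spot_yellow_center (a point): Centre of the yellow spot (22 mm in diameter) stuck on the panel's upper face, somewhere to the left or right on the panel's middle line (y of the stand 20 to 65 mm either way, x = 0). z = the panel's outward normal, x = up the slope, y = the stand's y.
- spot_red_center (a point): Centre of the red spot (22 mm in diameter) on the panel's other half: already measured, not to be used. Axes as for the yellow spot.
- tin: Small paint tin with green band, 72 mm in diameter, 92 mm tall, a bystander. Origin at the centre of its underside.
- knife: Putty knife with wooden handle lying on the table, a bystander. Handle to its -x.
- brush: Paint brush with blue handle lying on the table, a bystander. Handle to its -x.
- roller: Small paint roller with yellow handle lying on the table, a bystander. Handle to its +x.
Things that resemble listed ones, but are neither listed nor needed, are in the scene too. Of the things that look like the gauge, the smaller one is meant. Leave any purple look-alike of the dock alone.

How it is judged:
By the outcome, as a careful person would: the job done as asked, in the order asked, and still so for the second after the job is handed in, while the arm keeps its last pose, push and grip.
It also fails if it takes over 54 s, if anything falls off the work surface, if the arm or the gripper's body presses on something with over 40 N, if the wrist force passes 120 N, or if a joint passes its speed limit or range.

### The arm

A 6-joint arm with a two-finger parallel gripper is mounted at the origin on the work surface. World frame = base frame: x ahead of the robot, y to its left, z up, the work surface at z = 0. Lengths are in mm, angles in rad, forces in N, time in s.
With the tool pointing down it reaches from about 275 to 750 mm from the base axis. Payload 10.2 kg.
Tool frame: the origin (TCP) lies midway between the tips of the shut fingers; the grasp point (between the pads) lies 19 mm behind it; z points along the fingers, y is the line along which they close (so a half turn about z gives the same grasp; the last joint's range is limited). The gripper opens to 85 mm and grips with 20 to 120 N. Pads are 22 mm wide; open, the fingers measure 114 mm over their backs; the gripper's body (76 mm by 85 mm) begins 54 mm behind the grasp point. The pads swing forward as they close: fully open they stand 13 mm farther back than shut.
Start: joints at [-1.422, 0.313, 1.498, -0, 1.331, -0.223], TCP at [190.717, -489.14, 231.294] pointing down, gripper open.
Joint ranges: [-2.94, 2.94], [-0.97, 2.17], [0.19, 2.56], [-1.23, 4.37], [0.02, 3.11], [-2.88, 2.88]. Speed limits (rad/s): [2.39, 2.39, 3.01, 3.14, 3.14, 3.14].

### API

Orientations are given as a unit quaternion [w, x, y, z].
In Python, from rig import sense, capture, finish_job, find_in, place_of gives the robot as it stands. The module is installed in compiled form; this text tells all that it offers.
- The arm moves only by the shell command python3 -m jog 'ROWS' [FORCE]. ROWS is JSON, a list of rows, each an object of numbers: "tx", "ty", "tz": the shift along the tool's x, y, z in mm; "ax", "ay", "az": the turn, a rotation vector about the tool's x, y, z in rad; "jaw": the closure, from -1 (fully open) to 1 (shut), so that 0 is half open. In form: [{"tx": .., "ty": .., "tz": .., "ax": .., "ay": .., "az": .., "jaw": ..}, ...]. A call has 1 to 5 rows; each row shifts and turns the commanded pose from where the row before left it, along the tool's axes as they then stand; what a row does not reach is not made up. A row lasts 1/8 s, in which the tool goes at most 62.5 mm and 10.7 degrees, less where a joint would pass 70% of its speed; a pose out of reach is approached as far as the arm can. A call with a gripper value outside its range is refused whole. The fingers move at their own pace and stop on an object; FORCE is the grip in N (left out, the last holds). Time passes only in rows, so rows that do not move let the fingers close. It gives the time, the measured TCP pose, the force, the opening and the grip force at its end, in the units of the state.
- sense(): the state, without advancing time (a new reading comes with each control period).
- capture(name): name is "scene" or "top"; returns a dict with "color" (384x512x3 uint8, red, green, blue), "depth" (384x512 float32, mm along the optical axis (not along the pixel's ray), 0 where there is no reading), "fx", "fy", "cx", "cy" (pixels), "camera_from_world" (4x4, takes a point from world to camera coordinates). Camera axes: x right, y up, looking along -z (the intrinsics and any distortion apply to the point x, -y, -z); pixel columns grow to the right and rows downward; lengths in mm; the calibration is good to about 2 mm. A picture is of the moment at which its call begins.
- finish_job(): hands the job in; it is judged then, once.
Trained networks look in the newest picture that a camera, given by its name, has taken for a name from the list of things; names that differ only in an ending like _2 or _b are one class to them, and where a whole thing is asked for, a point or a joint stands for the part that bears it (a point fixed in the world has none). Each returns a list of dicts, best first, with "conf" (0 to 1); they miss things now and then, are a little off and sometimes report something else, mostly with a low value. They report only what shows in the picture. A call takes as long as a camera call. They do not tell look-alikes from the thing itself.
- find_in(query, camera): "centre" ([column, row] in pixels, amid what is visible of it).
- place_of(query, camera): "centre" ([column, row] in pixels: a listed point, or the origin of a listed thing).
The state is a dict: "time_s": time; "joints": joint angles; "dq": joint speeds; "tau": joint torques, N m; "eef_pos": TCP position; "ee_rot": TCP orientation; "force": force on the tool from outside, world axes, zero at the start; "wrist_torque": the same for the moment, N m; "grip_width": opening from 0.0 (shut) to 1.0 (fully open); "grip_force": force on a finger pad.
Only numpy, scipy, OpenCV 4.12 (cv2) and the standard library are available. Lean on these libraries where they do the work, as an engineer would, in place of code of your own. Each camera call takes 0.05 s, during which the arm holds its last target. There are 200 camera calls.

## Working session

There is one attempt and no reset: what is moved stays moved. The work goes in short steps, Python scripts to look and compute and a shell command to move; the robot and the scene stay as the last step left them, time stands still between calls to the robot, and variables do not carry over. Pictures are saved under pics/ and viewed, at most 10 in all, crops included, and the job is handed in when it is done.

```bash
mkdir -p pics; cat > h.py <<'E'
import numpy as np, cv2
from rig import sense, capture, find_in, place_of
def shot(n,f=None):
    c=capture(n)
    if f: cv2.imwrite(f'pics/{f}.png',cv2.cvtColor(c['color'],cv2.COLOR_RGB2BGR))
    return c
def ray(c,u,v):
    T=np.array(c['camera_from_world']);R=T[:3,:3];t=T[:3,3]
    d=np.array([(u-c['cx'])/c['fx'],-(v-c['cy'])/c['fy'],-1.0])
    return -R.T@t, R.T@d
def at_z(c,u,v,z):
    o,d=ray(c,u,v); return o+d*(z-o[2])/d[2]
def dep(c,u,v):
    o,d=ray(c,u,v); D=c['depth'][int(round(v)),int(round(u))]; return o+d*D
def pix(c,p):
    q=np.array(c['camera_from_world'])@np.r_[p,1]; return c['cx']+c['fx']*q[0]/-q[2], c['cy']+c['fy']*q[1]/q[2]
E
python3 - <<'E'
from h import *
np.set_printoptions(precision=1,suppress=True)
for n in('scene','top'):
    c=shot(n,n)
    print(n,[k for k in c], ray(c,c['cx'],c['cy']))
    for q,z in [('stand',0),('leg_hinge',50),('leg_knob',80),('dock',0),('gauge',55),('probe_tip',12),('spot_yellow_center',70),('spot_red_center',70),('tin',0),('knife',0),('brush',0),('roller',0)]:
        for r in place_of(q,n)[:4]:
            u,v=r['centre']; print(q,round(r['conf'],2),np.array([u,v]),at_z(c,u,v,z), dep(c,u,v))
s=sense();print(s['eef_pos'],s['ee_rot'],s['time_s'])
E
```

```text
scene ['color', 'depth', 'fx', 'fy', 'cx', 'cy', 'camera_from_world'] (array([1015.8, -648.6,  744. ]), array([-0.4,  0.6, -0.7]))
stand 0.68 [292.4 147.2] [478.6 293.8   0. ] [505.3 246.9  37. ]
stand 0.56 [207.4 251.7] [ 547.1 -241.5    0. ] [ 606.9 -293.4   94.9]
leg_hinge 0.82 [231.3 205.8] [ 524.8 -109.2   50. ] [490.9 -72.    2.1]
leg_knob 0.78 [283.3 210.9] [669.9 -69.9  80. ] [627.7   0.7  -1. ]
leg_knob 0.52 [214.8 225.2] [ 556.2 -211.1   80. ] [ 549.4 -204.6   70.2]
dock 0.77 [298.7 131.5] [443.2 397.2   0. ] [501.7 290.3  76.1]
dock 0.69 [294.3 144.7] [475.9 311.4   0. ] [512.  247.2  49.7]
gauge 0.86 [291.2 134.6] [474.3 287.6  55. ] [485.2 268.8  68.9]
gauge 0.79 [260.4 132.1] [376.2 239.4  55. ] [397.6 209.7  78. ]
gauge 0.17 [295.  273.2] [ 788.7 -203.9   55. ] [ 783.9 -194.4   40.2]
spot_yellow_center 0.48 [190.7 236.8] [ 526.  -268.2   70. ] [ 523.  -265.8   65.8]
spot_red_center 0.57 [213.4 224.2] [ 544.  -203.9   70. ] [ 542.3 -202.3   67.6]
tin 0.73 [345.4 192.4] [742.2 178.3   0. ] [751.9 149.   26.4]
knife 0.36 [204.5 248.8] [ 534.3 -238.5    0. ] [ 591.5 -287.2
[... 659 characters left out ...]
 ] [475.9 270.2  53.9]
dock 0.82 [113.6 232.9] [443.6 405.8   0. ] [441.2 384.4  57.1]
gauge 0.95 [165.8 257.2] [372.4 229.   55. ] [374.1 201.1 168.8]
gauge 0.71 [148.6 215.6] [492.4 284.5  55. ] [489.6 275.   87.6]
spot_yellow_center 0.46 [338.4 200.6] [ 537.3 -267.7   70. ] [ 537.3 -267.8   69.5]
spot_red_center 0.4 [312.4 196.9] [ 547.7 -193.2   70. ] [ 547.1 -192.7   74.8]
tin 0.93 [188.1 133.8] [755.6 187.1   0. ] [729.1 168.7  91.5]
knife 0.71 [407.9 236. ] [ 440.  -484.5    0. ] [ 440.3 -487.1   -7.6]
brush 0.91 [118.9 163.6] [659.5 401.5   0. ] [655.6 394.7  18.3]
roller 0.89 [299.5 131.8] [ 762.1 -162.8    0. ] [ 751.6 -160.1   35.8]
[ 190.7 -489.1  231.3] [-0.   1.   0.2 -0. ] 1.3
```

View pics/scene.png

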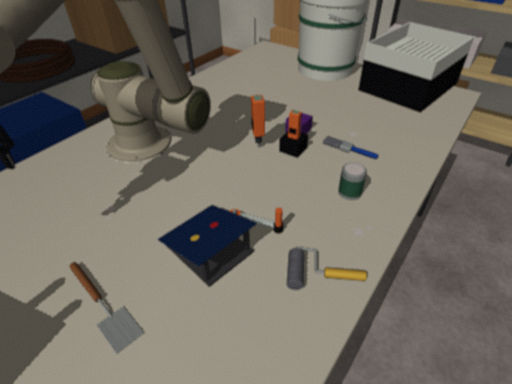

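View pics/top.png

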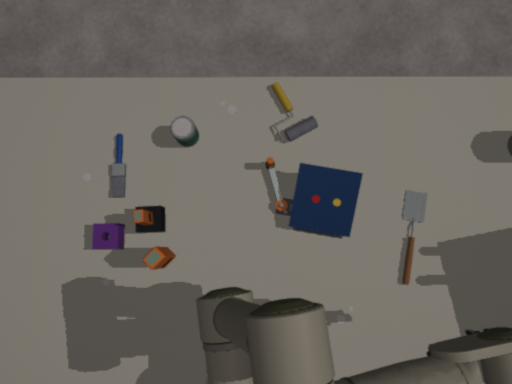

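The scene view shows the gauge in the black dock at (293,135) and a bigger look-alike standing at (258,120). The stand is at (208,240), with its leg folded and the knob at (279,220). The top view shows the dock at (150,219), the gauge top at (143,216), the yellow spot at (337,202), the red spot at (316,199), the knob at (270,161) and the hinge at (282,206).

```bash
cat > m.py <<'E'
from h import *
np.set_printoptions(precision=2,suppress=True)
def cloud(c):
    v,u=np.mgrid[:384,:512]; T=np.array(c['camera_from_world']);D=c['depth'].astype(float)
    P=np.stack([(u-c['cx'])/c['fx']*D,-(v-c['cy'])/c['fy']*D,-D],-1)-T[:3,3]
    return P@T[:3,:3], cv2.cvtColor(c['color'],cv2.COLOR_RGB2HSV)
def comps(mask,P,name,minn=8):
    n,l,st,ce=cv2.connectedComponentsWithStats(mask.astype(np.uint8))
    for i in range(1,n):
        if st[i,4]>=minn: 
            q=P[l==i]; r=cv2.minAreaRect(q[:,:2].astype(np.float32)); print(name,st[i,4],'px',ce[i],'med',np.median(q,0),'z',q[:,2].min(),q[:,2].max(),'rect',np.array(r[0]),np.array(r[1]),r[2])
E
python3 - <<'E'
from m import *
for n in('top','scene'):
    c=shot(n);P,H=cloud(c);h,s,v=[H[...,i].astype(int) for i in range(3)];z=P[...,2];ok=c['depth']>0
    W=ok&(P[...,0]>300)&(P[...,0]<800)&(abs(P[...,1])<450)
    print(n,c['fx'])
    blue=W&(h>100)&(h<130)&(s>150)&(v<120)&(z>30)&(z<110)&(P[...,1]<0)
    q=P[blue];A=np.c_[q[:,:2],np.ones(len(q))];k=np.linalg.lstsq(A,q[:,2],rcond=None)[0]
    g=abs(A@k-q[:,2])<5;k=np.linalg.lstsq(A[g],q[g,2],rcond=None)[0]
    print('plane slope',np.arctan(np.hypot(*k[:2])),'yaw',np.arctan2(k[1],k[0]),k)
    comps(cv2.morphologyEx(blue.astype(np.uint8),cv2.MORPH_OPEN,np.ones((3,3))),P,'panel',100)
    comps(W&(h>22)&(h<35)&(s>150)&(v>120)&(z>30)&(P[...,1]<-100),P,'yel')
    comps(W&((h<5)|(h>172))&(s>150)&(v>80)&(z>30)&(P[...,1]<-100),P,'red')
    o=W&(h>3)&(h<18)&(s>170)&(v>100)&(P[...,1]>-200)
    comps(o&(z>45),P,'orange'); comps(W&(z>140)&(z<160)&(P[...,1]>150),P,'gtop')
    comps(W&(z>47)&(z<62)&(v<50)&(P[...,1]>150),P,'dock')
E
```

```text
top 415.36150748154955
plane slope 0.312892011261308 yaw -0.16388753260969052 [   0.32   -0.05 -114.84]
panel 3546 px [324.63 199.59] med [ 541.43 -228.22   69.71] z 34.099370882232044 101.75870843205679 rect [ 538.81 -227.97] [172.79 175.4 ] 80.45960235595703
yel 37 px [336.35 202.05] med [ 533.08 -261.23   70.54] z 63.85555673419644 77.28774057575437 rect [ 533.03 -261.06] [16.84 18.08] 4.982665061950684
red 46 px [315.35 198.5 ] med [ 543.17 -201.06   70.12] z 62.766635865254145 75.5407791377148 rect [ 542.77 -201.72] [19.21 20.44] 27.27128028869629
orange 28 px [269.96 160.61] med [651.52 -70.6   79.01] z 69.71843066089185 83.57073896432516 rect [652.38 -69.95] [15.61 14.99] 32.80705261230469
orange 92 px [142.79 216.26] med [483.65 274.77 140.75] z 99.26572914608852 152.43892364356952 rect [484.42 284.97] [34.84 24.82] 4.978955268859863
orange 136 px [156.77 257.52] med [374.81 217.63 190.62] z 90.8841212762852 197.1400900486042 rect [372.94 226.54] [36.75 47.1 ] 44.4157600402832
gtop 144 px [137.94 215.95] med [483.14 285.59 149.48] z 140.47579916301612 155.03842289503007 rect 
[... 1225 characters left out ...]
660.43 -79.84  69.28] z 45.78624046915944 81.47203184299627 rect [658.59 -75.33] [13.32 16.71] 34.26017761230469
gtop 74 px [257.85 112.74] med [391.36 207.63 150.07] z 140.20096879381396 159.80929358157442 rect [378.93 208.54] [56.82 30.59] 1.3387521505355835
gtop 69 px [294.84 113.59] med [490.17 275.24 147.73] z 140.14383598528303 151.6998832259265 rect [488.11 281.51] [34.67 31.93] 5.920765399932861
dock 192 px [293.9  139.42] med [503.27 264.03  53.1 ] z 47.123776199982295 57.29442423657183 rect [486.95 281.5 ] [76.83 76.71] 2.9015283584594727
dock 11 px [361.36 184.82] med [786.26 172.58  55.51] z 47.445414112794225 60.35173138075295 rect [786.87 176.6 ] [18.07  1.86] 75.66612243652344
```

```bash
cat >> h.py <<'E'
from scipy.spatial.transform import Rotation as Ro
def R_of(s=None):
    q=(s or sense())['ee_rot']; return Ro.from_quat([q[1],q[2],q[3],q[0]])
def down(yaw_y):  # tool down, tool y at world angle yaw_y
    y=np.array([np.cos(yaw_y),np.sin(yaw_y),0]); z=np.array([0,0,-1.]); return Ro.from_matrix(np.c_[np.cross(y,z),y,z])
def go(p,R,p0=None,R0=None):
    s=sense(); p0=np.array(s['eef_pos']) if p0 is None else p0; R0=R0 or R_of(s)
    print('shift in current tool axes',np.round(R0.inv().apply(np.array(p)-p0),1),'rotvec tool',np.round((R0.inv()*R).as_rotvec(),3))
E
python3 - <<'E'
from h import *
s=sense();print(R_of().as_matrix().round(3),s['grip_width'],s['joints'])
H=np.array([531,-107]);K=np.array([654,-72]);a=np.arctan2(*(K-H)[::-1]);print('ang',a+.166,np.hypot(*(K-H)))
for y in (a+np.pi/2,a-np.pi/2): go([654,-72,140],down(y))
E
```

```text
[[ 0.932  0.363 -0.   ]
 [ 0.363 -0.932  0.   ]
 [-0.    -0.    -1.   ]] 0.9985704724094726 [-1.42243341e+00  3.12902746e-01  1.49767830e+00 -1.17208555e-05
  1.33104643e+00 -2.23431951e-01]
ang 0.44322554556211813 127.88275880665071
shift in current tool axes [ 583.2 -220.3   91.3] rotvec tool [-0.    -0.    -3.047]
shift in current tool axes [ 583.2 -220.3   91.3] rotvec tool [-0.     0.     0.095]
```

```bash
python3 -m jog '[{"tx":48,"ty":-18,"az":0.01},{"tx":48,"ty":-18,"az":0.01},{"tx":48,"ty":-18,"az":0.01},{"tx":48,"ty":-18,"az":0.01},{"tx":48,"ty":-18,"az":0.01}]'; python3 -m jog '[{"tx":48,"ty":-18,"az":0.01},{"tx":48,"ty":-18,"az":0.01},{"tx":48,"ty":-18,"az":0.01},{"tx":48,"ty":-18,"az":0.01},{"tx":48,"ty":-18}]'
python3 - <<'E'
from m import *
go([654,-72,140],down(.277-np.pi/2))
for n in('scene','top'):
    c=shot(n,n+'2')
    for r in place_of('leg_knob',n)[:2]+place_of('spot_yellow_center',n)[:2]: print(r, at_z(c,*r['centre'],80),at_z(c,*r['centre'],70))
E
```

```text
shift in current tool axes [ 583.2 -220.3   91.3] rotvec tool [-0.   0.   0.1]
{'centre': [282.4, 209.3], 'conf': 0.67} [664.73 -66.2   80.  ] [659.44 -57.43  70.  ]
{'centre': [195.2, 236.6], 'conf': 0.42} [ 541.86 -267.12   80.  ] [ 534.73 -261.37   70.  ]
{'centre': [268.9, 159.9], 'conf': 0.86} [654.28 -67.41  80.  ] [656.52 -67.41  70.  ]
{'centre': [340.2, 201.5], 'conf': 0.47} [ 533.46 -271.06   80.  ] [ 534.67 -272.78   70.  ]schema error: expected keys tx, ty, tz, ax, ay, az, jaw
schema error: expected keys tx, ty, tz, ax, ay, az, jaw
```

All seven keys are required, so I'm retyping the rows.

```bash
python3 -m jog '[{"tx":48,"ty":-18,"tz":0,"ax":0,"ay":0,"az":0.01,"jaw":-1},{"tx":48,"ty":-18,"tz":0,"ax":0,"ay":0,"az":0.01,"jaw":-1},{"tx":48,"ty":-18,"tz":0,"ax":0,"ay":0,"az":0.01,"jaw":-1},{"tx":48,"ty":-18,"tz":0,"ax":0,"ay":0,"az":0.01,"jaw":-1},{"tx":48,"ty":-18,"tz":0,"ax":0,"ay":0,"az":0.01,"jaw":-1}]'; python3 -m jog '[{"tx":48,"ty":-18,"tz":0,"ax":0,"ay":0,"az":0.01,"jaw":-1},{"tx":48,"ty":-18,"tz":0,"ax":0,"ay":0,"az":0.01,"jaw":-1},{"tx":48,"ty":-18,"tz":0,"ax":0,"ay":0,"az":0.01,"jaw":-1},{"tx":48,"ty":-18,"tz":0,"ax":0,"ay":0,"az":0.01,"jaw":-1},{"tx":48,"ty":-18,"tz":0,"ax":0,"ay":0,"az":0,"jaw":-1}]'
python3 - <<'E'
from h import *
go([654,-72,120],down(.277-np.pi/2))
E
```

```text
time_s: 2.33
eef_pos: [386.1, -320.8, 231.5]
ee_rot: [0.0, 0.987, 0.16, 0.0]
force: [-0.2, -0.7, 0.5]
grip_width: 1.003
grip_force: 0.0
time_s: 2.95
eef_pos: [588.6, -163.5, 231.3]
ee_rot: [0.0, 0.99, 0.14, 0.0]
force: [-0.2, -0.1, 1.4]
grip_width: 1.003
grip_force: 0.0
shift in current tool axes [ 88.2 -69.7 111.3] rotvec tool [ 0.    -0.     0.005]
```

```bash
python3 -m jog '[{"tx":44,"ty":-35,"tz":10,"ax":0,"ay":0,"az":0.005,"jaw":-0.6},{"tx":44,"ty":-35,"tz":30,"ax":0,"ay":0,"az":0,"jaw":-0.3},{"tx":0,"ty":0,"tz":50,"ax":0,"ay":0,"az":0,"jaw":-0.3},{"tx":0,"ty":0,"tz":25,"ax":0,"ay":0,"az":0,"jaw":-0.3},{"tx":0,"ty":0,"tz":0,"ax":0,"ay":0,"az":0,"jaw":-0.3}]'
python3 - <<'E'
from h import *
c=shot('scene','s3'); im=cv2.imread('pics/s3.png')[130:270,200:360]; cv2.imwrite('pics/s3c.png',cv2.resize(im,None,fx=4,fy=4,interpolation=cv2.INTER_CUBIC))
go([654,-72,48],down(.277-np.pi/2))
E
```

```text
time_s: 3.58
eef_pos: [651.2, -73.7, 115.0]
ee_rot: [-0.001, 0.99, 0.138, -0.002]
force: [-0.3, -0.0, 0.4]
grip_width: 0.65
grip_force: 0.0
shift in current tool axes [ 2.5 -1.5 69. ] rotvec tool [-0.  0. -0.]
```

View pics/s3c.png

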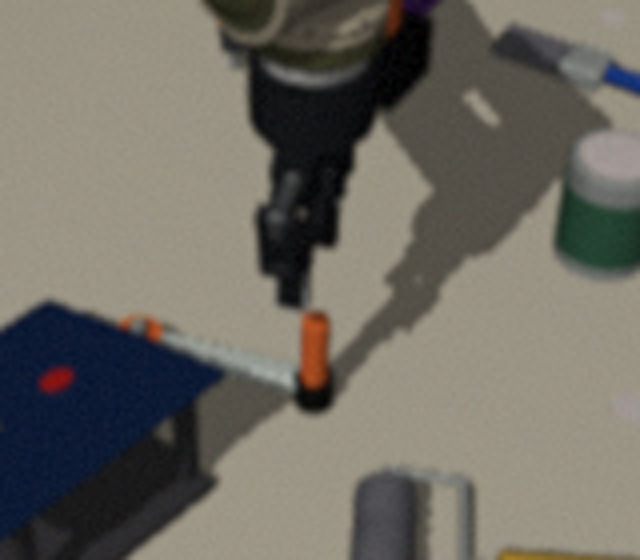

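The crop shows the gripper just above the orange knob, whose top is at about (279,209) in the full image. I'll descend and pinch.

```bash
python3 -m jog '[{"tx":1,"ty":-1,"tz":30,"ax":0,"ay":0,"az":0,"jaw":-0.3},{"tx":1,"ty":-1,"tz":30,"ax":0,"ay":0,"az":0,"jaw":-0.3},{"tx":0,"ty":0,"tz":7,"ax":0,"ay":0,"az":0,"jaw":0},{"tx":0,"ty":0,"tz":0,"ax":0,"ay":0,"az":0,"jaw":0.5},{"tx":0,"ty":0,"tz":0,"ax":0,"ay":0,"az":0,"jaw":1}]' 25;  python3 -m jog '[{"tx":0,"ty":0,"tz":0,"ax":0,"ay":0,"az":0,"jaw":1},{"tx":0,"ty":0,"tz":0,"ax":0,"ay":0,"az":0,"jaw":1},{"tx":0,"ty":0,"tz":0,"ax":0,"ay":0,"az":0,"jaw":1}]' 25
python3 - <<'E'
from h import *
p=np.array(sense()['eef_pos'])[:2]; H=np.array([531,-107]); d=p-H; r=np.hypot(*d); a=np.arctan2(d[1],d[0]); print('r',r,'leg',a+.166)
E
```

```text
time_s: 4.25
eef_pos: [654.3, -71.9, 51.8]
ee_rot: [0.001, 0.99, 0.138, 0.001]
force: [0.5, 0.2, 2.3]
grip_width: 0.226
grip_force: 26.2
time_s: 4.62
eef_pos: [654.3, -71.9, 51.7]
ee_rot: [0.001, 0.99, 0.138, 0.001]
force: [-0.7, -0.3, 6.4]
grip_width: 0.224
grip_force: 26.6
r 128.17878864789662 leg 0.4432106509730104
```

```bash
python3 -m jog '[{"tx":-0.6,"ty":-12.9,"tz":0,"ax":0,"ay":0,"az":-0.1,"jaw":1},{"tx":-0.6,"ty":-12.9,"tz":0,"ax":0,"ay":0,"az":-0.1,"jaw":1},{"tx":-0.6,"ty":-12.9,"tz":0,"ax":0,"ay":0,"az":-0.1,"jaw":1},{"tx":-0.6,"ty":-12.9,"tz":0,"ax":0,"ay":0,"az":-0.1,"jaw":1},{"tx":-0.6,"ty":-12.9,"tz":0,"ax":0,"ay":0,"az":-0.1,"jaw":1}]'; python3 -m jog '[{"tx":-0.6,"ty":-12.9,"tz":0,"ax":0,"ay":0,"az":-0.1,"jaw":1},{"tx":-0.6,"ty":-12.9,"tz":0,"ax":0,"ay":0,"az":-0.1,"jaw":1},{"tx":-0.6,"ty":-12.9,"tz":0,"ax":0,"ay":0,"az":-0.1,"jaw":1},{"tx":-0.6,"ty":-12.9,"tz":0,"ax":0,"ay":0,"az":-0.1,"jaw":1},{"tx":0,"ty":0,"tz":0,"ax":0,"ay":0,"az":0,"jaw":1}]'
python3 - <<'E'
from h import *
p=np.array(sense()['eef_pos'])[:2]; H=np.array([531,-107]); d=p-H; r=np.hypot(*d); a=np.arctan2(d[1],d[0]); print('r',r,'leg',a+.166)
E
```

```text
time_s: 5.25
eef_pos: [622.1, -16.5, 51.7]
ee_rot: [0.001, 0.925, 0.38, 0.001]
force: [-1.7, -3.7, 7.8]
grip_width: 0.22
grip_force: 26.9
time_s: 5.88
eef_pos: [579.3, 12.0, 51.7]
ee_rot: [0.001, 0.831, 0.556, 0.0]
force: [-1.6, -3.9, 6.1]
grip_width: 0.226
grip_force: 26.8
r 128.4571927731932 leg 1.3509057536043907
```

```bash
python3 -m jog '[{"tx":-0.3,"ty":-9,"tz":0,"ax":0,"ay":0,"az":-0.07,"jaw":1},{"tx":-0.3,"ty":-7,"tz":0,"ax":0,"ay":0,"az":-0.055,"jaw":1},{"tx":0,"ty":0,"tz":0,"ax":0,"ay":0,"az":0,"jaw":1}]'; python3 -m jog '[{"tx":0,"ty":-3,"tz":0,"ax":0,"ay":0,"az":-0.02,"jaw":1},{"tx":0,"ty":0,"tz":0,"ax":0,"ay":0,"az":0,"jaw":1}]'
python3 - <<'E'
from h import *
p=np.array(sense()['eef_pos'])[:2]; H=np.array([531,-107]); d=p-H; r=np.hypot(*d); a=np.arctan2(d[1],d[0]); print('r',r,'leg',a+.166)
E
```

```text
time_s: 6.25
eef_pos: [564.4, 17.0, 51.6]
ee_rot: [0.001, 0.795, 0.606, 0.0]
force: [-2.7, -3.3, 9.5]
grip_width: 0.225
grip_force: 27.0
time_s: 6.5
eef_pos: [562.0, 17.6, 51.6]
ee_rot: [0.002, 0.789, 0.614, 0.001]
force: [-0.6, -4.8, 7.4]
grip_width: 0.221
grip_force: 26.9
r 128.38872254102853 leg 1.4929605819865257
```

```bash
python3 -m jog '[{"tx":0,"ty":0,"tz":0,"ax":0,"ay":0,"az":0,"jaw":0.2},{"tx":0,"ty":0,"tz":0,"ax":0,"ay":0,"az":0,"jaw":-0.2},{"tx":0,"ty":0,"tz":0,"ax":0,"ay":0,"az":0,"jaw":-0.3},{"tx":0,"ty":0,"tz":-40,"ax":0,"ay":0,"az":0,"jaw":-0.3},{"tx":0,"ty":0,"tz":-60,"ax":0,"ay":0,"az":0,"jaw":-1}]'; python3 -m jog '[{"tx":0,"ty":0,"tz":-50,"ax":0,"ay":0,"az":0,"jaw":-1},{"tx":0,"ty":0,"tz":-10,"ax":0,"ay":0,"az":0,"jaw":-1}]'
python3 - <<'E'
from m import *
print(sense()['joints'])
for y in (.09-np.pi/2,.09+np.pi/2): go([485.5,284,200],down(y))
for n in('top','scene'):
    c=shot(n,n+'4');P,H=cloud(c);h,s,v=[H[...,i].astype(int) for i in range(3)];z=P[...,2]
    comps((c['depth']>0)&(h>3)&(h<18)&(s>170)&(v>90)&(z>40)&(z<95)&(abs(P[...,1])<150),P,'orange')
    for r in place_of('leg_knob',n)[:2]: print(r, at_z(c,*r['centre'],80))
E
```

```text
time_s: 7.12
eef_pos: [560.0, 18.8, 149.7]
ee_rot: [-0.001, 0.789, 0.614, -0.001]
force: [1.6, 0.3, -0.8]
grip_width: 0.846
grip_force: 0.0
time_s: 7.38
eef_pos: [562.0, 18.6, 213.3]
ee_rot: [0.002, 0.789, 0.614, 0.002]
force: [-0.6, 0.1, -0.6]
grip_width: 1.001
grip_force: 0.0
[-0.18  0.41  1.42  0.    1.32  0.07]
shift in current tool axes [ 238.4 -139.6   12.6] rotvec tool [ 0.01 -0.    1.23]
shift in current tool axes [ 238.4 -139.6   12.6] rotvec tool [ 0.    0.01 -1.91]
{'centre': [240.2, 193.1], 'conf': 0.77} [556.54  14.79  80.  ]
orange 64 px [268.03 184.09] med [566.01  10.29  65.2 ] z 42.639118692794156 81.03336147129131 rect [563.18  14.9 ] [11.78 17.09] 34.76378631591797
{'centre': [271.9, 179.7], 'conf': 0.56} [573.84  19.02  80.  ]
```

```bash
python3 -m jog '[{"tx":48,"ty":-28,"tz":-2,"ax":0,"ay":0,"az":0,"jaw":-1},{"tx":48,"ty":-28,"tz":-2,"ax":0,"ay":0,"az":0,"jaw":-1},{"tx":48,"ty":-28,"tz":-2,"ax":0,"ay":0,"az":0,"jaw":-1},{"tx":48,"ty":-28,"tz":0,"ax":0,"ay":0,"az":0,"jaw":-1},{"tx":46,"ty":-27,"tz":0,"ax":0,"ay":0,"az":0,"jaw":-1}]'; python3 -m jog '[{"tx":0,"ty":0,"tz":0,"ax":0,"ay":0,"az":0.175,"jaw":-1},{"tx":0,"ty":0,"tz":0,"ax":0,"ay":0,"az":0.175,"jaw":-1},{"tx":0,"ty":0,"tz":0,"ax":0,"ay":0,"az":0.175,"jaw":-1},{"tx":0,"ty":0,"tz":0,"ax":0,"ay":0,"az":0.175,"jaw":-1},{"tx":0,"ty":0,"tz":0,"ax":0,"ay":0,"az":0.175,"jaw":-1}]';python3 -m jog '[{"tx":0,"ty":0,"tz":0,"ax":0,"ay":0,"az":0.175,"jaw":-1},{"tx":0,"ty":0,"tz":0,"ax":0,"ay":0,"az":0.175,"jaw":-1},{"tx":0,"ty":0,"tz":0,"ax":0,"ay":0,"az":0,"jaw":-1}]'
python3 - <<'E'
from m import *
print(sense()['joints'])
go([485.5,284,91],down(.09-np.pi/2))
c=shot('scene','s5'); im=cv2.imread('pics/s5.png')[40:200,200:360]; cv2.imwrite('pics/s5c.png',cv2.resize(im,None,fx=3.7,fy=3.7,interpolation=cv2.INTER_CUBIC))
E
```

```text
time_s: 8.2
eef_pos: [483.7, 285.0, 214.1]
ee_rot: [-0.001, 0.789, 0.614, -0.001]
force: [0.8, -0.8, -0.8]
grip_width: 1.002
grip_force: 0.0
time_s: 8.82
eef_pos: [484.4, 283.3, 213.9]
ee_rot: [0.0, 0.976, 0.219, -0.002]
force: [-0.7, -0.0, -0.4]
grip_width: 1.003
grip_force: 0.0
time_s: 9.2
eef_pos: [484.5, 283.4, 214.3]
ee_rot: [0.0, 0.999, 0.049, -0.001]
force: [-1.3, -0.7, 0.1]
grip_width: 0.995
grip_force: 0.0
[0.32 0.41 1.41 0.   1.33 1.79]
shift in current tool axes [  1.4  -0.6 123.3] rotvec tool [0.   0.   0.01]
```

View pics/s5c.png

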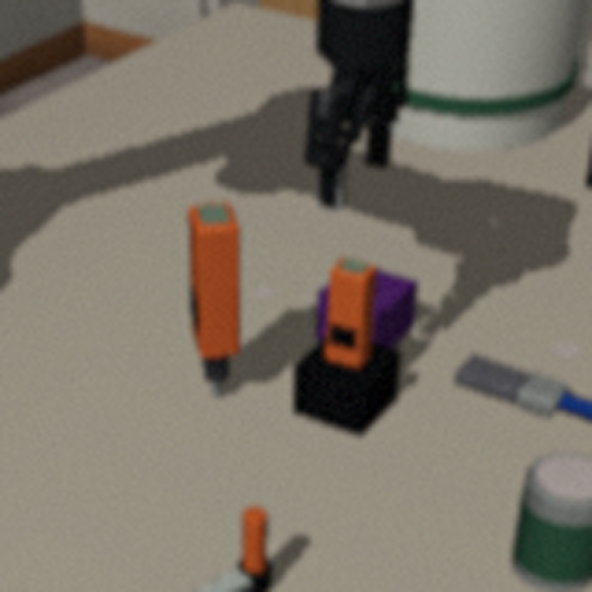

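The crop shows the gauge in the black dock at (295,125), directly under the open gripper. The taller look-alike is well to the left. I'll descend and grip.

```bash
python3 -m jog '[{"tx":1,"ty":-0.5,"tz":50,"ax":0,"ay":0,"az":0.01,"jaw":-1},{"tx":0,"ty":0,"tz":50,"ax":0,"ay":0,"az":0,"jaw":-1},{"tx":0,"ty":0,"tz":23,"ax":0,"ay":0,"az":0,"jaw":-1},{"tx":0,"ty":0,"tz":0,"ax":0,"ay":0,"az":0,"jaw":0},{"tx":0,"ty":0,"tz":0,"ax":0,"ay":0,"az":0,"jaw":1}]' 50; python3 -m jog '[{"tx":0,"ty":0,"tz":0,"ax":0,"ay":0,"az":0,"jaw":1},{"tx":0,"ty":0,"tz":0,"ax":0,"ay":0,"az":0,"jaw":1},{"tx":0,"ty":0,"tz":0,"ax":0,"ay":0,"az":0,"jaw":1}]'
```

```text
time_s: 9.88
eef_pos: [486.4, 284.3, 93.9]
ee_rot: [-0.0, 0.999, 0.044, 0.001]
force: [-0.2, -0.4, -0.0]
grip_width: 0.603
grip_force: 0.0
time_s: 10.25
eef_pos: [486.4, 284.2, 94.1]
ee_rot: [-0.0, 0.999, 0.044, 0.001]
force: [-1.1, 0.3, 5.8]
grip_width: 0.319
grip_force: 50.1
```

```bash
python3 -m jog '[{"tx":0,"ty":0,"tz":-15,"ax":0,"ay":0,"az":0,"jaw":1},{"tx":0,"ty":0,"tz":-25,"ax":0,"ay":0,"az":0,"jaw":1},{"tx":0,"ty":0,"tz":-30,"ax":0,"ay":0,"az":0,"jaw":1},{"tx":0,"ty":0,"tz":-40,"ax":0,"ay":0,"az":0,"jaw":1},{"tx":0,"ty":0,"tz":-40,"ax":0,"ay":0,"az":0,"jaw":1}]'
python3 - <<'E'
from m import *
s=sense();print(s['eef_pos'],s['grip_width'],s['joints'])
c=shot('scene','s6'); im=cv2.imread('pics/s6.png')[20:180,200:360]; cv2.imwrite('pics/s6c.png',cv2.resize(im,None,fx=3.7,fy=3.7,interpolation=cv2.INTER_CUBIC))
p=np.array(s['eef_pos']);R=R_of(s)
print('pred tip pix',pix(c,p+R.apply([0,0,82])),'shoulder',pix(c,p+R.apply([0,0,39])))
for q in('probe_tip','gauge'): print(q,place_of(q,'scene')[:2])
u=np.array([np.cos(-.166),np.sin(-.166),0]);n=np.cos(.314)*np.array([0,0,1])-np.sin(.314)*u
print('n',n)
# tool y stays perpendicular to n with minimal turn
R2=Ro.align_vectors([-n],[R.as_matrix()[:,2]])[0]*R
S=np.array([534.5,-261.4,70]); go(S+n*(82+60),R2)
E
```

```text
time_s: 10.88
eef_pos: [485.6, 284.0, 245.0]
ee_rot: [-0.0, 0.999, 0.043, 0.0]
force: [-0.5, 0.9, -1.6]
grip_width: 0.323
grip_force: 49.2
[485.56 284.04 244.95] 0.3228761993544346 [0.32 0.39 1.36 0.   1.4  1.8 ]
pred tip pix (np.float64(295.09708626910765), np.float64(108.10609232781128)) shoulder (np.float64(295.8177410333054), np.float64(96.00350692457276))
probe_tip [{'centre': [215.0, 223.1], 'conf': 0.4}]
gauge [{'centre': [259.8, 133.3], 'conf': 0.89}, {'centre': [297.8, 93.3], 'conf': 0.83}]
n [-0.3   0.05  0.95]
shift in current tool axes [-42.1 536.9  39.5] rotvec tool [-0.08  0.3  -0.  ]
```

View pics/s6c.png

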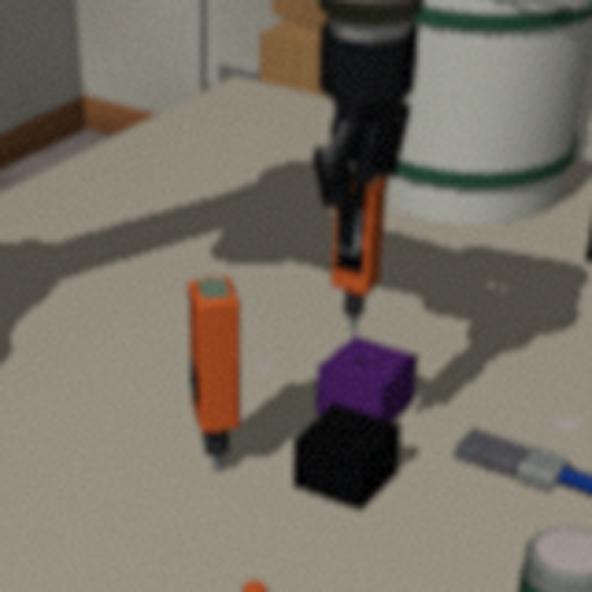

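The crop shows the gauge held upright and clear of the dock, with its tip at about (296,110), near the predicted position. I'll carry it to above the panel.

```bash
python3 -m jog '[{"tx":-2,"ty":40,"tz":0,"ax":0,"ay":0,"az":0,"jaw":1},{"tx":-4,"ty":50,"tz":0,"ax":0,"ay":0,"az":0,"jaw":1},{"tx":-4,"ty":54,"tz":0,"ax":0,"ay":0,"az":0,"jaw":1},{"tx":-4,"ty":54,"tz":0,"ax":0,"ay":0,"az":0,"jaw":1},{"tx":-4,"ty":54,"tz":0,"ax":0,"ay":0,"az":0,"jaw":1}]'; python3 -m jog '[{"tx":-4,"ty":54,"tz":0,"ax":0,"ay":0,"az":0,"jaw":1},{"tx":-4,"ty":54,"tz":0,"ax":0,"ay":0,"az":0,"jaw":1},{"tx":-4,"ty":54,"tz":0,"ax":0,"ay":0,"az":0,"jaw":1},{"tx":-4,"ty":54,"tz":0,"ax":0,"ay":0,"az":0,"jaw":1},{"tx":-4,"ty":50,"tz":0,"ax":0,"ay":0,"az":0,"jaw":1}]'; python3 -m jog '[{"tx":-4,"ty":20,"tz":0,"ax":-0.04,"ay":0.15,"az":0,"jaw":1},{"tx":0,"ty":0,"tz":0,"ax":-0.04,"ay":0.15,"az":0,"jaw":1},{"tx":0,"ty":0,"tz":0,"ax":0,"ay":0,"az":0,"jaw":1}]'
cat > t.py <<'E'
from m import *
u=np.array([np.cos(-.166),np.sin(-.166),0]);n=np.cos(.314)*np.array([0,0,1])-np.sin(.314)*u
S=np.array([534.5,-261.4,70])
def target(S,h):
    R=R_of(); go(S+n*(82+h),Ro.align_vectors([-n],[R.as_matrix()[:,2]])[0]*R)
E
python3 - <<'E'
from t import *
s=sense();print(s['joints']);target(S,60)
p=np.array(s['eef_pos']);R=R_of(s)
for cn,f in(('scene','s7'),('top','t7')):
    c=shot(cn,f); x=pix(c,p+R.apply([0,0,82])); print(cn,'tip',x,'spot',pix(c,S))
    for q in('probe_tip','spot_yellow_center'): print(q,place_of(q,cn)[:2])
im=cv2.imread('pics/s7.png')[140:290,120:320]; cv2.imwrite('pics/s7c.png',cv2.resize(im,None,fx=4,fy=4,interpolation=cv2.INTER_CUBIC))
E
```

```text
time_s: 11.65
eef_pos: [489.0, 29.9, 242.0]
ee_rot: [-0.0, 0.999, 0.043, -0.001]
force: [0.4, -0.3, -1.7]
grip_width: 0.326
grip_force: 49.3
time_s: 12.28
eef_pos: [492.2, -236.8, 241.9]
ee_rot: [-0.001, 0.999, 0.043, -0.001]
force: [1.6, -0.1, -2.6]
grip_width: 0.322
grip_force: 49.4
time_s: 12.65
eef_pos: [488.9, -255.0, 241.7]
ee_rot: [0.032, 0.987, 0.042, 0.15]
force: [0.2, -0.6, -0.1]
grip_width: 0.323
grip_force: 49.7
[-0.78  0.21  1.63  0.2   1.05  0.63]
shift in current tool axes [-8.4 -3.5 35.6] rotvec tool [-0.    0.01 -0.  ]
scene tip (np.float64(183.8384509758513), np.float64(205.30527605302277)) spot (np.float64(195.12561021499383), np.float64(236.56705016769715))
probe_tip []
spot_yellow_center [{'centre': [193.0, 236.1], 'conf': 0.57}, {'centre': [209.1, 251.2], 'conf': 0.17}]
top tip (np.float64(341.25994539366883), np.float64(205.2576009345962)) spot (np.float64(336.2238830769404), np.float64(201.54227156551457))
probe_tip []
spot_yellow_center [{'centre': [301.0, 130.0], 'conf': 0.46}, {'centre': [339.4, 198.9], 'conf': 0.38}]
```

View pics/s7c.png

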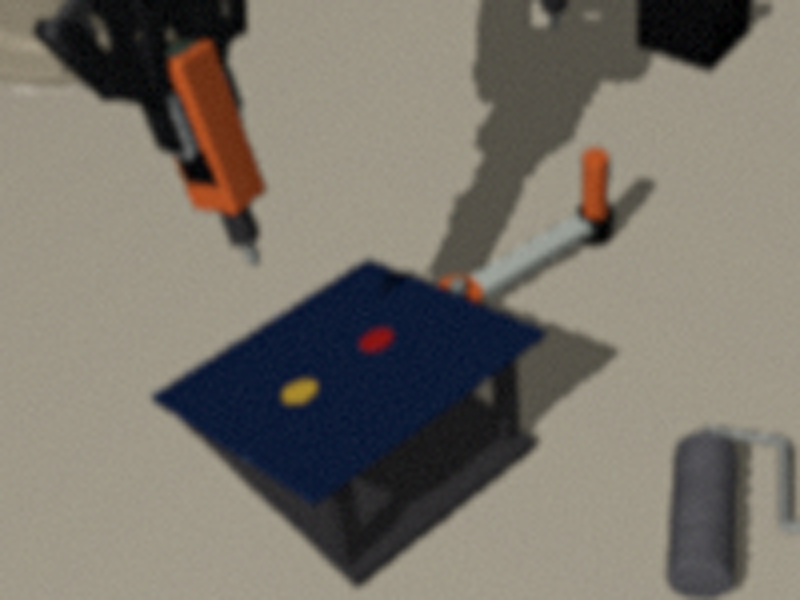

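The crop shows the leg out along the stand's +y. The probe tip is at (184,205), as predicted, the yellow spot at (195,238) and the red at (214,225). I'll lower to a close hover.

```bash
python3 -m jog '[{"tx":-8.4,"ty":-3.5,"tz":15,"ax":0,"ay":0.01,"az":0,"jaw":1},{"tx":0,"ty":0,"tz":30,"ax":0,"ay":0,"az":0,"jaw":1},{"tx":0,"ty":0,"tz":25,"ax":0,"ay":0,"az":0,"jaw":1},{"tx":0,"ty":0,"tz":0,"ax":0,"ay":0,"az":0,"jaw":1}]'
python3 - <<'E'
from t import *
s=sense();target(S,20)
p=np.array(s['eef_pos']);R=R_of(s);tip=p+R.apply([0,0,82]);print('tip-S along n',(tip-S)@n)
for cn in('scene','top'):
    c=shot(cn,cn+'8');P,H=cloud(c);h,sa,v=[H[...,i].astype(int) for i in range(3)]
    uv=np.array(pix(c,S)); print(cn,'tip',pix(c,tip),'spot pred',uv)
    m=((h>18)&(h<38)&(sa>120)&(v>70)).astype(np.uint8)
    N,l,st,ce=cv2.connectedComponentsWithStats(m)
    for i in range(1,N):
        if np.hypot(*(ce[i]-uv))<12: print('yel',st[i],ce[i],'->',at_z(c,*ce[i],70))
im=cv2.imread('pics/scene8.png')[190:265,145:245]; cv2.imwrite('pics/s8c.png',cv2.resize(im,None,fx=8,fy=8,interpolation=cv2.INTER_CUBIC))
E
```

```text
time_s: 13.45
eef_pos: [503.9, -255.8, 172.0]
ee_rot: [0.032, 0.987, 0.043, 0.154]
force: [0.2, 0.1, -1.7]
grip_width: 0.325
grip_force: 49.6
shift in current tool axes [-2.  -0.   4.6] rotvec tool [-0. -0. -0.]
tip-S along n 24.649363947096184
scene tip (np.float64(192.66845263690547), np.float64(228.6291745192615)) spot pred [195.13 236.57]
yel [190 235   9   6  41] [194.39 237.51] -> [ 535.14 -264.71   70.  ]
top tip (np.float64(337.08095831995274), np.float64(202.39839206073148)) spot pred [336.22 201.54]
yel [333 199   6   3  10] [335.5 199.8] -> [ 539.54 -259.43   70.  ]
```

View pics/s8c.png

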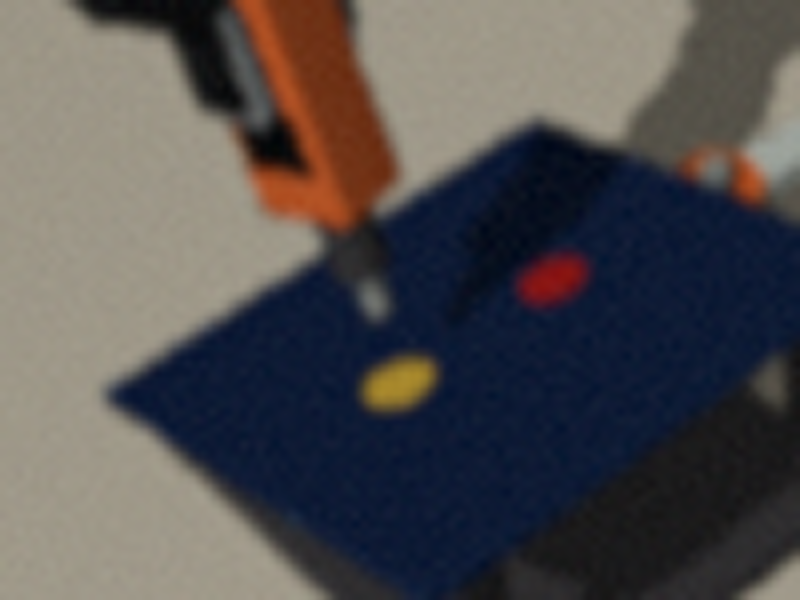

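```bash
sed -i 's/^S=.*/S=np.array([535,-262.5,70.])/' t.py; python3 -m jog '[{"tx":-1.5,"ty":1.1,"tz":10,"ax":0,"ay":0,"az":0,"jaw":1},{"tx":0,"ty":0,"tz":8,"ax":0,"ay":0,"az":0,"jaw":1},{"tx":0,"ty":0,"tz":0,"ax":0,"ay":0,"az":0,"jaw":1}]'
cat > chk.py <<'E'
from t import *
import sys
s=sense();target(S,0)
p=np.array(s['eef_pos']);R=R_of(s);tip=p+R.apply([0,0,82]);print('h',(tip-S)@n,'F.n',np.array(s['force'])@n,'tilt',np.arccos(-n@R.as_matrix()[:,2]))
c=shot('scene',sys.argv[1]);print('tip pred',pix(c,tip))
im=cv2.imread(f'pics/{sys.argv[1]}.png')[190:265,145:245]; cv2.imwrite(f'pics/{sys.argv[1]}c.png',cv2.resize(im,None,fx=8,fy=8,interpolation=cv2.INTER_CUBIC))
E
python3 chk.py s9
```

```text
time_s: 13.92
eef_pos: [508.1, -258.5, 155.5]
ee_rot: [0.033, 0.986, 0.043, 0.156]
force: [0.3, -0.1, -1.2]
grip_width: 0.322
grip_force: 49.6
shift in current tool axes [-0.5 -0.6  7.8] rotvec tool [ 0.   -0.01  0.  ]
h 7.756700262170436 F.n -1.2873068449540022 tilt 0.005261504695067312
tip pred (np.float64(194.06516851238928), np.float64(234.63408747839435))
```

View pics/s9c.png

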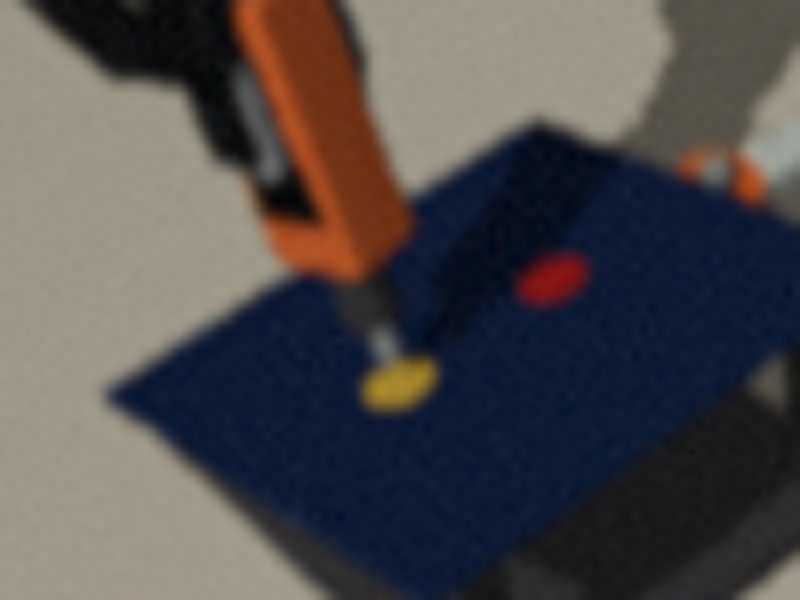

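The crop shows the tip at about (387,362), just above the yellow spot centred at (400,383). Extrapolated down, it would land about 3 mm left of centre, so I'll correct that and then press in steps with averaged force.

```bash
cat > f.py <<'E'
from t import *
F=[];h=[]
for i in range(12):
    capture('top'); s=sense(); R=R_of(s); F.append(np.array(s['force'])@n); h.append((np.array(s['eef_pos'])+R.apply([0,0,82])-S)@n)
print('Fn',np.mean(F),'+-',np.std(F)/12**.5,'h',np.mean(h),'t',s['time_s'])
E
python3 f.py
python3 -m jog '[{"tx":1.8,"ty":-0.8,"tz":3,"ax":0,"ay":-0.005,"az":0,"jaw":1},{"tx":0,"ty":0,"tz":3,"ax":0,"ay":0,"az":0,"jaw":1},{"tx":0,"ty":0,"tz":3,"ax":0,"ay":0,"az":0,"jaw":1},{"tx":0,"ty":0,"tz":0,"ax":0,"ay":0,"az":0,"jaw":1}]'; python3 f.py
python3 -m jog '[{"tx":0,"ty":0,"tz":2,"ax":0,"ay":0,"az":0,"jaw":1},{"tx":0,"ty":0,"tz":2,"ax":0,"ay":0,"az":0,"jaw":1},{"tx":0,"ty":0,"tz":0,"ax":0,"ay":0,"az":0,"jaw":1}]'; python3 f.py
```

```text
Fn -1.646163301440227 +- 0.17283787562360126 h 8.451021606225355 t 14.575
time_s: 15.08
eef_pos: [512.7, -258.1, 147.9]
ee_rot: [0.033, 0.987, 0.043, 0.153]
force: [-0.0, -0.4, -0.7]
grip_width: 0.319
grip_force: 49.7
Fn -0.2884658511137976 +- 0.09420670165301981 h -0.6362055020882947 t 15.675
time_s: 16.05
eef_pos: [513.9, -258.4, 144.2]
ee_rot: [0.033, 0.987, 0.043, 0.153]
force: [-1.1, -0.5, 0.7]
grip_width: 0.322
grip_force: 49.8
Fn 0.6574632124594363 +- 0.1574712429032266 h -4.6370754030664845 t 16.65
```

```bash
python3 -m jog '[{"tx":0,"ty":0,"tz":1.5,"ax":0,"ay":0,"az":0,"jaw":1},{"tx":0,"ty":0,"tz":1.5,"ax":0,"ay":0,"az":0,"jaw":1},{"tx":0,"ty":0,"tz":0,"ax":0,"ay":0,"az":0,"jaw":1}]'; python3 f.py; python3 f.py; python3 chk.py s10
```

```text
time_s: 17.02
eef_pos: [514.8, -258.6, 141.4]
ee_rot: [0.033, 0.987, 0.043, 0.153]
force: [-0.8, 1.1, 1.7]
grip_width: 0.322
grip_force: 49.9
Fn 2.0340107547492443 +- 0.14945195490275578 h -7.65223608113266 t 17.625
Fn 1.9685174120110203 +- 0.1160134580014516 h -7.672020550818712 t 18.225
shift in current tool axes [-2.6 -0.  -7.7] rotvec tool [ 0. -0. -0.]
h -7.670673605294685 F.n 1.5309409381982324 tilt 0.001785599290675725
tip pred (np.float64(196.67627859924173), np.float64(239.6059583872663))
```

View pics/s10c.png

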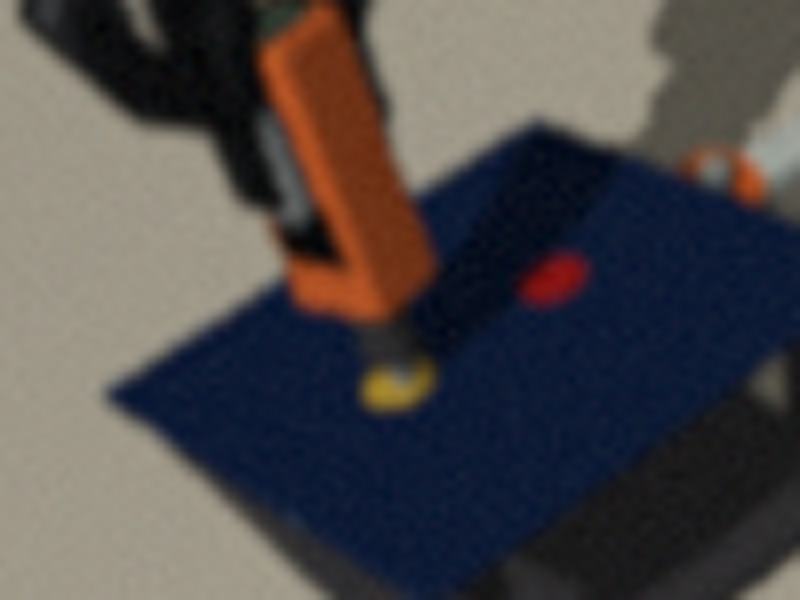

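The crop shows the probe tip at (403,381) on the yellow spot centred near (399,384). Net push is about 3.6 N, which puts the probe about halfway in, and the tilt error is 0.002 rad. Handing in.

```bash
python3 -c "
from rig import finish_job; print(finish_job())"
```

```text
the job is handed in; nothing more can be done
None
```

The job is handed in: the leg is out at its end stop, and the gripper is holding the gauge square on the yellow spot with about 3.6 N of push, which puts the probe roughly halfway in; no verdict came back.

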